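# Set up a specimen record photograph

### The arm

A 6-joint arm with a two-finger parallel gripper is mounted at the origin on the work surface. World frame = base frame: x ahead of the robot, y to its left, z up, the work surface at z = 0. Lengths are in mm, angles in rad, forces in N, time in s.
With the tool pointing down it reaches from about 300 to 775 mm from the base axis. Payload 14.6 kg.
Tool frame: the origin (TCP) lies between the finger pads; the fingertips stand 8 mm ahead of it and the grasp point (between the pads) lies 11 mm behind it; z points along the fingers, y is the direction in which the jaws open and shut (so a half turn about z gives the same grasp; the last joint's range is limited). The gripper opens to 94 mm and grips with 3 to 60 N. Pads are 16 mm wide; open, the fingers measure 119 mm over their backs; the gripper's body (75 mm by 177 mm) begins 78 mm behind the grasp point.
Start: joints at [-1.342, 0.3, 1.521, -0, 1.321, -0.067], TCP at [160.321, -526.105, 213.446] pointing down, gripper open.
Joint ranges: [-3.03, 3.03], [-0.79, 2.21], [0.23, 2.52], [-1.04, 4.18], [0, 3.07], [-2.55, 2.55]. Speed limits (rad/s): [2.22, 2.22, 2.57, 3.14, 3.14, 3.14].

### API

Orientations are given as [roll, pitch, yaw] about the fixed x, y, z axes, in that order (R = Rz(yaw) Ry(pitch) Rx(roll)).
In Python, from cell import manip gives the robot as it stands. The module is installed in compiled form; this text tells all that it offers.
- The arm moves only by the tool send_rows, never from a script. Its argument "series" is a list that holds one entry, the list of rows, each a list of 5 numbers: the opening, from 0 (shut) to 1 (fully open), then the shift along the tool's x, y, z in mm, then the turn about the tool's z in degrees. In form: [[[gripper, dx, dy, dz, roll], ...]]. A call has 1 to 10 rows; each row is the pose to reach, as a shift and turn from the pose commanded when the call began, along the tool's axes at that moment; what a row does not reach only later rows make up. A row lasts 1/10 s, in which the tool goes at most 50 mm and 8.59 degrees, less where a joint would pass 70% of its speed; a pose out of reach is approached as far as the arm can. A call with a gripper value outside its range is refused whole. The fingers move at their own pace and stop on an object; "newtons" is the grip in N (left out, the last holds). Time passes only in rows, so rows that repeat a pose let the fingers close. It gives the time, the measured TCP pose, the force and the opening at its end, in the units of the state.
- manip.read_state(): the state, without advancing time (a new reading comes with each control period).
- manip.camera(name): name is "scene" or "top"; returns a dict with "img" (480x640x3 uint8, red, green, blue), "vfov" (degrees; the focal length in pixels is half the picture's height over the tangent of half this angle, whatever the lens; pixels are square), "cx", "cy" (the principal point, pixels), "pose" (4x4, takes a point from camera to world coordinates). Camera axes: x right, y down, z forward; pixel columns grow to the right and rows downward; lengths in mm; the calibration is good to about 2 mm. A picture is of the moment at which its call begins. There is no depth.
- manip.sign_off(): hands the job in, once; it reports no verdict.
Trained networks look in a picture, given as the dict that the camera call returned (one of the last four; its "shot" number tells which), for a name from the list of things; names that differ only in an ending like _2 or _b are one class to them, and where a whole thing is asked for, a point or a joint stands for the part that bears it (a point fixed in the world has none). Each returns a list of dicts, best first, with "conf" (0 to 1); they miss things now and then, are a little off and sometimes report something else, mostly with a low value. They report only what shows in the picture. A call takes as long as a camera call. They do not tell look-alikes from the thing itself.
- manip.find_in(target, picture): "rect" ([left, top, width, height] in pixels, round what is visible of it).
- manip.silhouettes(target, picture): "pixels" (480x640 bool, what is visible of it) and "rect" ([left, top, width, height] in pixels, round what is visible of it).
The state is a dict: "clock": time; "joints": joint angles; "qd": joint speeds; "effort": joint torques, N m; "eef_pos": TCP position; "eef_rot": TCP orientation; "wrist_force": force on the tool from outside, world axes, zero at the start; "moment": the same for the moment, N m; "finger_gap": finger opening in mm.
Only numpy, scipy, OpenCV 4.12 (cv2) and the standard library are available. Lean on these libraries where they do the work, as an engineer would, in place of code of your own. Each camera call takes 0.05 s, during which the arm holds its last target. There are 200 camera calls.

### The job

Set up the record photograph on the dark photo board, with 'front' meaning the camera's side: stand the flat-sided sea-star jar on the middle of the round white riser with its star facing the camera, and the small vial on the middle of the square blue riser. Lay the black-and-white scale bar flat on the board midway between the two risers and in line with them, its length running from one riser towards the other. Stand the colour chart on the board straight behind the middle of the scale bar and the label holder on the board centred in front of the round riser, both facing the camera squarely; set the two specimens down gently, keep them upright, and leave the dark urchin's jar and the brush where they are.

Things in the scene. Friction and masses are not known exactly. Their poses are not given: they have to be found in the camera images.
- board: Dark slate-grey photo board, fixed flat on the table: 270 mm deep (its x), 420 mm wide (its y), 6 mm thick. Origin: centre of its underside. Its +x axis points to the front, at the record camera, fixed on a low tripod (200 mm tall) 370 mm from the board's centre on the side away from the robot; seen from the robot, +y is left. Board and camera are turned by up to 0.15 rad.
- round_riser: Round white riser fixed on the board, 100 mm in diameter, 20 mm high, top 26 mm above the table. Origin: centre of its underside; axes parallel to the board's. The two risers stand side by side, 220 mm between centres along the board's y; which is left and which right changes.
- square_riser: Square blue riser fixed on the board, 70 x 70 mm, 35 mm high, top 41 mm above the table. Origin: centre of its underside (on the board's top); axes parallel to the board's.
- star_jar: Flat-sided glass museum jar, 44 mm deep (its x), 64 mm wide (its y), 110 mm tall, straight sides, about 0.4 kg, pale lid with a green dot. Origin: centre of its underside. A black plate inside carries a bone-white sea star on its +x side, the jar's front. It starts upright, front away from the robot.
- vial: Small round vial, 36 mm in diameter, 62 mm tall, about 0.07 kg, white cap with a green dot, tiny pale brittle star inside. Origin: centre of its underside. Starts upright; any yaw is right.
- scale_bar: Photographic scale bar with black and white 10 mm fields on white, 14 mm (its x) by 60 mm long (its y) by 10 mm high, about 0.04 kg. Starts flat on the table. Origin: centre of its underside.
- label_holder: Label holder, 0.09 kg: upright white plate 8 mm thick (x), 60 mm wide (y), from 12 to 46 mm above the underside, on a grey foot 12 mm high, 64 mm wide, reaching 22 mm to the front (+x) and 10 mm to the back of the plate's mid-plane. Origin: underside, below the plate's middle. The ruled label is on the +x face, its front. Starts upright, front away from the robot.
- colour_chart: Colour chart, 0.13 kg: upright black panel 10 mm thick (x), 72 mm wide (y), from 10 to 62 mm above the underside, six bright patches also over its top edge, on a black foot 10 mm high, 72 mm wide, reaching 24 mm to the front (+x) and 12 mm to the back of the panel's mid-plane. Origin: underside, below the panel's middle. Patches on the +x face, its front. Starts upright, front away from the robot.
- urchin_jar: Bystander, not part of this photograph: round clear jar with a black cap and a dark purple urchin, 64 mm in diameter, 90 mm tall, standing loose near the sea-star jar. Origin: centre of its underside. Must stay where it is.
- brush: Bystander: dusting brush about 170 mm long lying loose on the table, long axis its x. Origin: on its underside near mid-length. Must stay where it is.
Not all that is in view belongs to the job. Several things look just like the scale_bar: the one meant starts nearest to the robot's base.

How it is judged:
By the outcome, as a careful person would: the job done as asked, in the order asked, and still so for the second after the job is handed in, with the robot touching nothing.
It also fails if it takes over 128 s, if anything falls off the work surface, if the arm or the gripper's body presses on something with over 40 N, if the wrist force passes 120 N, or if a joint passes its speed limit or range.

## Working session

There is one attempt and no reset: what is moved stays moved. The work goes in short steps, Python scripts to look and compute and a tool call to move; the robot and the scene stay as the last step left them, time stands still between calls to the robot, and variables do not carry over. Pictures are saved under pics/ and viewed, about 12 in all and at most 16, crops included, and the job is handed in when it is done.

Besides the shell and the picture viewer there is one more tool, called after "Request:" as name(argument=value, ...) on one line, values as JSON. send_rows: Moves the arm, as the interface text tells. Its arguments: {"type":"object","properties":{"series":{"type":"array"},"newtons":{"type":"number"}},"required":["series"]}

```bash
mkdir -p pics; ls; python3 - <<'E'
from cell import manip
import cv2
print(manip.read_state())
for n in("scene","top"):
    p=manip.camera(n);cv2.imwrite(f"pics/{n}0.png",p["img"][:,:,::-1]);print(n,p["vfov"],p["cx"],p["cy"],p["pose"],p.keys())
    for t in "board round_riser square_riser star_jar vial scale_bar label_holder colour_chart urchin_jar brush".split():
        print(t,[(d["rect"],round(d["conf"],2)) for d in manip.find_in(t,p)])
E
```

```text
pics
{'clock': 0.0, 'joints': array([-1.34160608e+00,  3.00468165e-01,  1.52160337e+00,  6.11451006e-05,
        1.32067126e+00, -6.66044839e-02]), 'qd': array([ 0.00048046,  0.00073229, -0.00023074, -0.00075702, -0.00111002,
       -0.00173313]), 'effort': array([ 8.44943643e-04, -5.31805515e+01, -3.52733016e+01,  7.08505232e-02,
        2.44133722e-02, -7.73636907e-05]), 'eef_pos': array([ 160.27688495, -525.86254112,  212.87850123]), 'eef_rot': array([-3.14044900e+00, -1.35641547e-04,  2.95779483e-01]), 'wrist_force': array([-0.63536358, -1.00882672, -0.61012146]), 'moment': array([ 0.00830154, -0.01405181,  0.05903347]), 'finger_gap': 93.91360075297008}
scene 44.988360166346155 323.5381625273326 232.83141629120325 [[-5.73388909e-01  6.42250536e-01 -5.08664337e-01  1.10403207e+03]
 [ 8.19270660e-01  4.52934136e-01 -3.51633693e-01  4.23507421e+02]
 [ 4.55451448e-03 -6.18356627e-01 -7.85884431e-01  8.46990833e+02]
 [ 0.00000000e+00  0.00000000e+00  0.00000000e+00  1.00000000e+00]] dict_keys(['img', 'vfov', 'cx', 'cy', 'pose', 'shot'])
board [([56.2, 101.1, 329.2, 241.9], 0.67), ([48
[... 1030 characters left out ...]
, 0.66)]
square_riser [([346.1, 245.9, 33.0, 32.1], 0.9), ([181.5, 233.4, 44.9, 23.0], 0.68)]
star_jar [([117.5, 275.8, 50.6, 22.6], 0.7), ([244.1, 294.9, 28.5, 7.8], 0.15)]
vial [([189.4, 294.0, 22.7, 15.7], 0.85), ([240.0, 227.1, 32.2, 11.8], 0.58), ([245.6, 294.4, 25.1, 8.4], 0.54)]
scale_bar [([242.4, 294.5, 29.8, 9.2], 0.76), ([178.0, 183.7, 19.3, 22.2], 0.7), ([275.8, 165.3, 7.9, 26.2], 0.67), ([346.5, 245.1, 33.3, 35.4], 0.57), ([125.4, 222.7, 42.4, 29.5], 0.21)]
label_holder [([241.1, 224.2, 35.7, 15.1], 0.81)]
colour_chart [([181.9, 233.8, 40.3, 19.7], 0.87)]
urchin_jar [([127.3, 223.8, 39.6, 28.6], 0.92), ([441.9, 240.7, 46.0, 43.6], 0.7)]
brush [([212.3, 139.7, 22.1, 78.6], 0.93)]
```

```bash
python3 -c "
import cv2
a=cv2.imread('pics/top0.png')[40:340,90:520];cv2.imwrite('pics/top0c.png',cv2.resize(a,(800,558),interpolation=cv2.INTER_CUBIC))
a=cv2.imread('pics/scene0.png')[80:410,40:560];cv2.imwrite('pics/sc0c.png',cv2.resize(a,(800,508),interpolation=cv2.INTER_CUBIC))"
```

```text
(no output)
```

View pics/top0c.png

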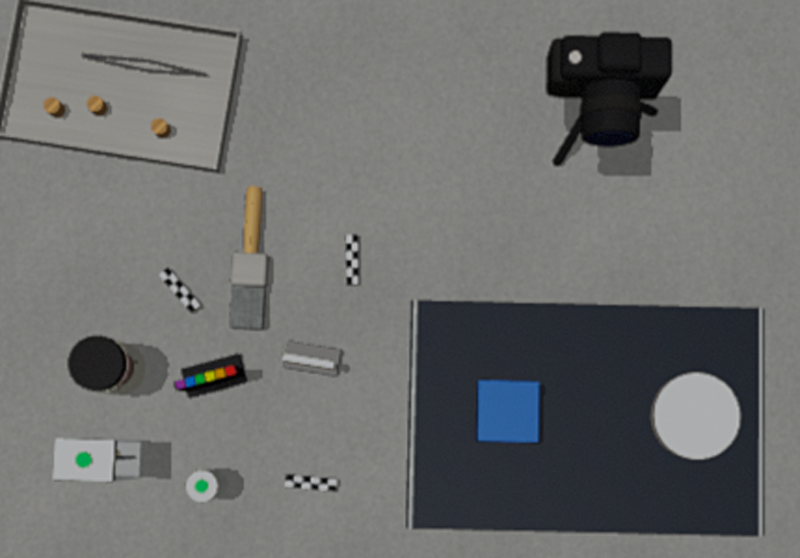

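View pics/sc0c.png

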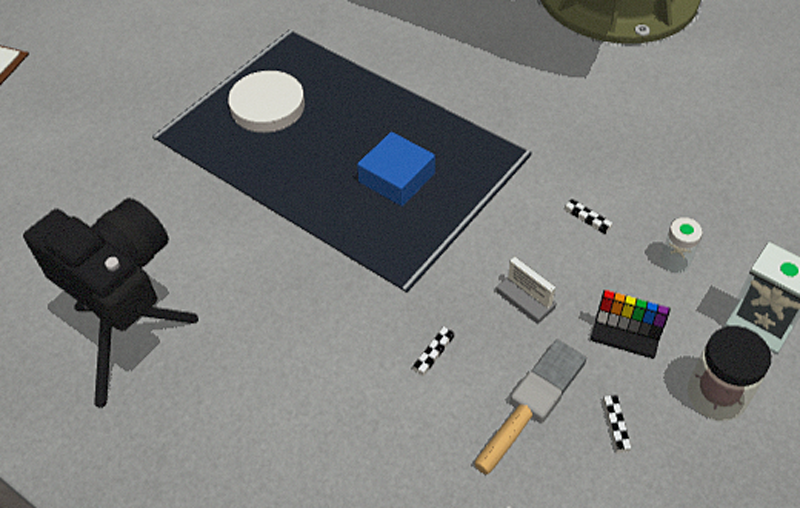

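Top view (original pixels): three scale bars, A (257,299), B (187,195) and C (280,178). The robot base lies below the picture, so A fits "nearest to the base". The blue riser is at (362,262) and the white one at (465,262). Jar lid (135,287), vial (199,301), label (258,232), chart (203,243), urchin (143,235). Next I measure poses and crop bar A.

```bash
cat > h.py <<'E'
import numpy as np, cv2
from cell import manip
def K(p):
    return (p["img"].shape[0]/2)/np.tan(np.radians(p["vfov"]/2))
def w(p,uv,z):
    "pixels -> world xy at height z"
    uv=np.atleast_2d(np.asarray(uv,float)); f=K(p)
    d=np.c_[(uv[:,0]-p["cx"])/f,(uv[:,1]-p["cy"])/f,np.ones(len(uv))]@p["pose"][:3,:3].T
    o=p["pose"][:3,3]; return (o+d*((z-o[2])/d[:,2])[:,None])[:,:2]
def px(p,P):
    c=(np.atleast_2d(np.asarray(P,float))-p["pose"][:3,3])@p["pose"][:3,:3]
    return c[:,:2]/c[:,2:]*K(p)+[p["cx"],p["cy"]]
def blob(p,box,fn,z,big=True):
    "minAreaRect in world of the largest blob in the box; centre, (long,short), yaw of long axis deg, n"
    x,y,ww,hh=box; a=p["img"][y:y+hh,x:x+ww]; hsv=cv2.cvtColor(a,cv2.COLOR_RGB2HSV).astype(int)
    m=fn(*np.moveaxis(hsv,2,0)).astype(np.uint8)
    if big:
        n,l,s,_=cv2.connectedComponentsWithStats(m); m=(l==1+np.argmax(s[1:,4]))
    v,u=np.nonzero(m); W=w(p,np.c_[u+x,v+y],z).astype(np.float32)
    (c,s,ang)=cv2.minAreaRect(W)
    if s[0]<s[1]: s=s[::-1]; ang+=90
    ang=(ang+90)%180-90
    return np.round(c,1),np.round(W.mean(0),1),np.round(s,1),round(ang,1),len(W)
def go(x,y,z,yaw):
    "shift from the measured pose in tool axes: x,y,z TCP mm, yaw rad"
    s=manip.read_state(); t=s["eef_rot"][2]; d=np.array([x,y,z])-s["eef_pos"]
    r=np.array([np.cos(t)*d[0]+np.sin(t)*d[1],np.sin(t)*d[0]-np.cos(t)*d[1],-d[2]])
    roll=np.degrees((t-yaw+np.pi)%(2*np.pi)-np.pi)
    print("pos",np.round(s["eef_pos"],1),"yaw",round(t,3),"clk",s["clock"],"gap",round(s["finger_gap"],1),"F",np.round(s["wrist_force"],1),"-> d",np.round(r,1),"roll",round(roll,2))
E
cat > m.py <<'E'
from h import *
p=manip.camera("top")
cv2.imwrite("pics/barA.png",cv2.resize(p["img"][270:330,190:310,::-1],(720,360),interpolation=cv2.INTER_CUBIC))
print("board",blob(p,(300,170,220,170),lambda h,s,v:v<75,6))
print("blue",blob(p,(330,225,65,70),lambda h,s,v:(s>130)&(v>80)&(h>95)&(h<125),41))
print("round",blob(p,(425,225,75,75),lambda h,s,v:(v>140)&(s<60),26))
print("jar lid",blob(p,(105,265,50,45),lambda h,s,v:(v>195)|(s>100),110))
print("jar dot",blob(p,(105,265,50,45),lambda h,s,v:(s>120)&(h>45)&(h<80),110))
print("vial dot",blob(p,(180,285,40,30),lambda h,s,v:(s>120)&(h>45)&(h<80),62))
print("bar",blob(p,(235,288,45,22),lambda h,s,v:(v>165)|(v<70),10,False))
print("chart col",blob(p,(175,225,55,35),lambda h,s,v:(s>110)&(v>90),62,False))
print("label top",blob(p,(235,215,45,30),lambda h,s,v:v>190,46))
print("urchin",blob(p,(120,215,55,45),lambda h,s,v:v<50,90))
for t in ["scale_bar","label_holder","star_jar","colour_chart","brush","urchin_jar"]:
    for d in manip.silhouettes(t,p)[:4]:
        v,u=np.nonzero(d["pixels"]); W=w(p,np.c_[u,v],5).astype(np.float32); print(t,round(d["conf"],2),np.round(d["rect"]),np.round(W.mean(0)),[np.round(q,1) for q in cv2.minAreaRect(W)])
E
python3 m.py
```

```text
board (array([ 506.2, -138.5]), array([ 504.8, -132.1], dtype=float32), array([403.4, 268.4]), 89.2, 19600)
blue (array([511.8, -42.3]), array([511.5, -43. ], dtype=float32), array([70.5, 70.2]), 0.1, 1114)
round (array([ 507.8, -262.4]), array([ 508.2, -262.5], dtype=float32), array([97.2, 94.9]), -0.4, 1651)
jar lid (array([453.9, 418. ]), array([453.7, 418.2], dtype=float32), array([14.1, 13.9]), -89.5, 54)
jar dot (array([453.9, 418. ]), array([453.7, 418. ], dtype=float32), array([14., 14.]), 1.7, 52)
vial dot (array([424.1, 301.2]), array([424.1, 301.2], dtype=float32), array([11.8, 11.7]), 46.0, 37)
bar (array([427.1, 184.9]), array([427.2, 185.5], dtype=float32), array([59.4, 12.7]), 84.2, 101)
chart col (array([546.2, 300.1]), array([546.5, 298.8], dtype=float32), array([68.8, 11.1]), -74.2, 160)Traceback (most recent call last):
  File "m.py", line 12, in <module>
    print("label top",blob(p,(235,215,45,30),lambda h,s,v:v>190,46))
                      ~~~~^^^^^^^^^^^^^^^^^^^^^^^^^^^^^^^^^^^^^^^^^
  File "h.py", line 18, in blob
    n,l,s,_=cv2.connectedComponentsWithStats(m); m=(l==1+np.argmax(s[1:,4]))
                                                         ~~~~~~~~~^^^^^^^^^
    return _wrapfunc(a, 'argmax', axis=axis, out=out, **kwds)
    return bound(*args, **kwds)
ValueError: attempt to get argmax of an empty sequence
```

View pics/barA.png

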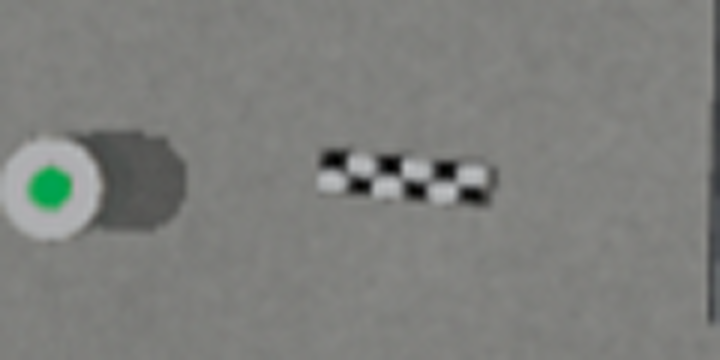

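Bar A confirmed: black/white, nearest the base, lying at yaw about -6°. I'll fix the thresholds for the rest.

```bash
cat > m2.py <<'E'
from h import *
p=manip.camera("top")
for T in (150,165,180):
  for n,b,z in (("jar lid",(105,265,50,45),110),("label",(235,215,45,30),46),("vial",(180,285,40,30),62)):
    try: print(T,n,blob(p,b,lambda h,s,v:(v>T)|((s>100)&(h>45)&(h<80)),z))
    except ValueError: print(T,n,"none")
print("urchin",blob(p,(120,215,55,45),lambda h,s,v:v<50,90))
for t in ["label_holder","star_jar","brush"]:
    for d in manip.silhouettes(t,p)[:1]:
        v,u=np.nonzero(d["pixels"]); W=w(p,np.c_[u,v],5).astype(np.float32); print(t,round(d["conf"],2),np.round(d["rect"]),np.round(W.mean(0)),[np.round(q,1) for q in cv2.minAreaRect(W)])
for d in "a": 
  import math
  b=p["img"][222:244,238:280]; print(cv2.cvtColor(b,cv2.COLOR_RGB2GRAY)[::2,::2])
q=manip.camera("scene")
print("scene dots: jar",blob(q,(500,220,60,60),lambda h,s,v:(s>120)&(h>45)&(h<80),110)[0],"vial",blob(q,(460,210,50,50),lambda h,s,v:(s>120)&(h>45)&(h<80),62)[0])
print("scene blue top",blob(q,(260,150,80,80),lambda h,s,v:(s>130)&(v>135)&(h>95)&(h<125),41))
print("scene round",blob(q,(170,110,90,70),lambda h,s,v:(v>195)&(s<60),26))
cv2.imwrite("pics/x.png",cv2.resize(q["img"][200:360,340:560,::-1],(800,582),interpolation=cv2.INTER_CUBIC))
E
python3 m2.py; python3 -c "
from h import *
p=manip.camera('scene');g=cv2.cvtColor(p['img'],cv2.COLOR_RGB2HSV)
print(g[165,296],g[185,296],g[145,212],g[160,212])"
```

```text
150 jar lid (array([453.3, 418.5]), array([453. , 418.5], dtype=float32), array([63.5, 44.1]), 86.9, 691)
150 label (array([566.8, 186.7]), array([566.7, 186.8], dtype=float32), array([56.7,  7. ]), 81.0, 93)
150 vial (array([424.1, 301.2]), array([424.1, 301.6], dtype=float32), array([32.5, 32. ]), 46.0, 216)
165 jar lid (array([453.5, 418.1]), array([453.5, 418. ], dtype=float32), array([62.3, 40.9]), 88.4, 635)
165 label (array([567.3, 186.6]), array([567.2, 186. ], dtype=float32), array([56. ,  5.3]), 81.0, 67)
165 vial (array([424.1, 302.3]), array([424.1, 301.8], dtype=float32), array([31.3, 29. ]), -89.5, 193)
180 jar lid (array([453.9, 418. ]), array([453.7, 418.2], dtype=float32), array([14.1, 13.9]), -89.5, 54)
180 label (array([563.1, 160.2]), array([562.8, 159.8], dtype=float32), array([2.1, 2.1]), 0.5, 3)
180 vial (array([424.1, 301.2]), array([424.1, 301.2], dtype=float32), array([12.5, 12.4]), -89.5, 39)
urchin (array([558.6, 412.5]), array([558.8, 412.4], dtype=float32), array([61.5, 57.4]), -89.5, 705)
label_holder 0.77 [240. 226.  33.  12.] [572. 186.] [array([572.4
[... 767 characters left out ...]
66
  120 129 129]
 [127 128 106 111 110 111 104  96  89 101 139 153 157 170 177 180  79  70
   87  90 128]
 [128 128 124 110  92 100  97  96 105 112 112 109 104  99  90 110  84  80
   89  83 120]
 [128 122 129 127 125 127 125 126 128 104  95 101 103 102 105 112 106  84
  126 107 127]
 [128 124 126 127 127 130 126 122 127 129 128 130 128 127 115 103 103 125
  127 132 130]]
scene dots: jar [454.9 413.5] vial [425.5 297.3]
scene blue top (array([512.9, -46.6]), array([513.4, -46.2], dtype=float32), array([69.2, 68.6]), 89.0, 973)
scene round (array([ 508.7, -267. ]), array([ 509.7, -266.8], dtype=float32), array([97.1, 95.4]), -54.7, 1240)
[176  52  39] [107 189 177] [ 30   9 216] [ 14  22 129]
```

```bash
python3 - <<'E'
from h import *
go(450,-150,200,-0.045); go(454.4,416.2,180,-0.045)
E
```

```text
pos [ 160.3 -526.1  213.5] yaw 0.296 clk 1.45 gap 94.2 F [-0.3 -0.5 -0.1] -> d [ 386.7 -275.3   13.5] roll 19.53
pos [ 160.3 -526.1  213.5] yaw 0.296 clk 1.45 gap 94.2 F [-0.3 -0.5 -0.1] -> d [ 556.  -815.6   33.5] roll 19.53
```

Request:
send_rows(series=[[[1,386.7,-275.3,13.5,19.53],[1,386.7,-275.3,13.5,19.53],[1,386.7,-275.3,13.5,19.53],[1,386.7,-275.3,13.5,19.53],[1,386.7,-275.3,13.5,19.53],[1,386.7,-275.3,13.5,19.53],[1,386.7,-275.3,13.5,19.53],[1,386.7,-275.3,13.5,19.53],[1,386.7,-275.3,13.5,19.53],[1,556,-815.6,33.5,19.53]]], newtons=25)

```text
clock: 2.45
eef_pos: [436.3, -121.1, 198.9]
eef_rot: [3.142, -0.001, -0.045]
wrist_force: [0.9, 0.0, 0.7]
finger_gap: 93.9
```

```bash
python3 -c "
from h import *
go(454.4,416.2,180,-0.045)"
```

```text
pos [ 436.3 -121.1  198.9] yaw -0.045 clk 2.45 gap 93.9 F [0.9 0.  0.7] -> d [  -6.  -537.6   18.9] roll 0.01
```

Request:
send_rows(series=[[[1,-6,-537.6,18.9,0],[1,-6,-537.6,18.9,0],[1,-6,-537.6,18.9,0],[1,-6,-537.6,18.9,0],[1,-6,-537.6,18.9,0],[1,-6,-537.6,18.9,0],[1,-6,-537.6,18.9,0],[1,-6,-537.6,18.9,0],[1,-6,-537.6,18.9,0],[1,-6,-537.6,18.9,0]]])

```text
clock: 3.45
eef_pos: [451.0, 378.9, 181.4]
eef_rot: [-3.141, -0.0, -0.045]
wrist_force: [1.2, 0.3, -0.6]
finger_gap: 94.2
```

Request:
send_rows(series=[[[1,0,-40,0,0],[1,0,-40,0,0],[1,0,-40,0,0]]])

```text
clock: 3.75
eef_pos: [452.8, 416.8, 180.8]
eef_rot: [3.141, 0.001, -0.044]
wrist_force: [-0.5, -1.1, -0.4]
finger_gap: 94.1
```

```bash
python3 -c "
from h import *
go(454.4,416.2,54,-0.045)
p=manip.camera('scene');cv2.imwrite('pics/s1.png',cv2.resize(p['img'][130:400,280:640,::-1],(800,600)))"
```

```text
pos [452.8 416.8 180.8] yaw -0.044 clk 3.75 gap 94.1 F [-0.5 -1.1 -0.4] -> d [  1.6   0.6 126.8] roll 0.07
```

View pics/s1.png

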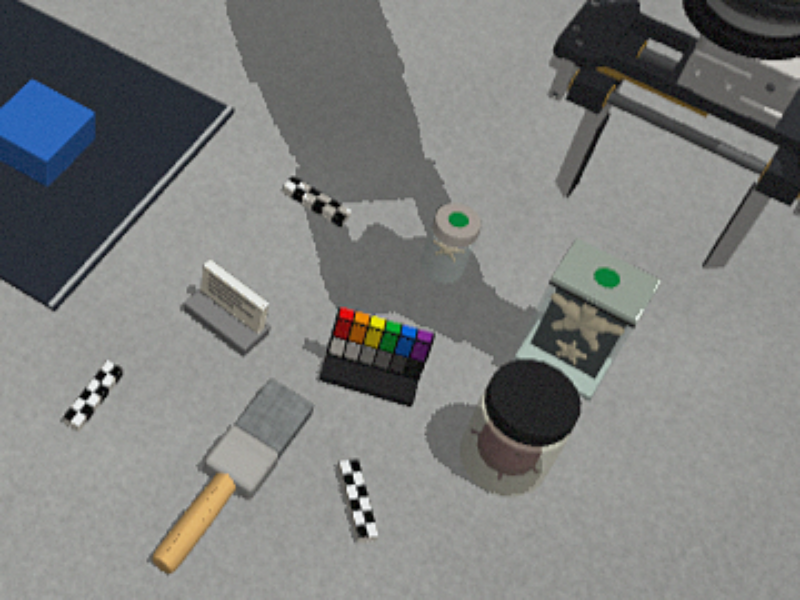

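The gripper body's long side lies along the jaws, as I assumed, and it hangs over the jar with nothing in between. Jar front (star) faces +x. Descend and grip.

Request:
send_rows(series=[[[1,1.6,0.6,40,0],[1,1.6,0.6,85,0],[1,1.6,0.6,115,0],[1,1.6,0.6,126.8,0],[1,1.6,0.6,126.8,0],[0.5,1.6,0.6,126.8,0],[0.5,1.6,0.6,126.8,0],[0.5,1.6,0.6,126.8,0],[0.5,1.6,0.6,126.8,0],[0.5,1.6,0.6,126.8,0]]], newtons=25)

```text
clock: 4.8
eef_pos: [455.0, 416.1, 55.4]
eef_rot: [-3.141, -0.001, -0.045]
wrist_force: [-0.7, -1.2, 6.0]
finger_gap: 63.9
```

```bash
python3 - <<'E'
from h import *
go(454.4,416.2,54,-0.045)
for n in("top","scene"):
    p=manip.camera(n); b=(100,255,65,60) if n=="top" else (490,210,80,70)
    try: print(n,blob(p,b,lambda h,s,v:(s>120)&(h>45)&(h<80),110))
    except Exception as e: print(n,"hidden")
E
```

```text
pos [455.  416.1  55.4] yaw -0.045 clk 4.8 gap 63.9 F [-0.7 -1.2  6. ] -> d [-0.6 -0.1  1.4] roll 0.0
top (array([456.1, 412.8]), array([455.8, 412.8], dtype=float32), array([7. , 2.5]), 20.1, 7)
scene (array([455. , 414.4]), array([455. , 414.3], dtype=float32), array([16.4, 15.4]), 21.5, 78)
```

Request:
send_rows(series=[[[0.5,0,0,-10,0],[0.5,0,0,-35,0],[0.5,0,0,-70,0],[0.5,0,0,-80,0],[0.5,0,30,-80,0],[0.5,0,70,-80,0],[0.5,0,115,-80,0],[0.5,0,160,-80,0],[0.5,0,205,-80,0],[0.5,0,250,-80,0]]])

```text
clock: 5.9
eef_pos: [442.7, 164.5, 134.0]
eef_rot: [3.141, 0.001, -0.045]
wrist_force: [1.3, 0.3, -3.8]
finger_gap: 63.5
```

```bash
python3 -c "
from h import *
go(508.9,-264.7,120,-0.017)"
```

```text
pos [442.7 164.5 134. ] yaw -0.045 clk 5.9 gap 63.5 F [ 1.3  0.3 -3.8] -> d [ 85.4 425.8  14. ] roll -1.59
```

Request:
send_rows(series=[[[0.5,9,45,0,0],[0.5,18,90,0,0],[0.5,27,135,0,-1],[0.5,36,180,0,-1.6],[0.5,45,225,0,-1.6],[0.5,54,270,0,-1.6],[0.5,63,315,0,-1.6],[0.5,72,360,0,-1.6],[0.5,80,400,0,-1.6],[0.5,85.4,425.8,0,-1.6]]])

```text
clock: 6.9
eef_pos: [509.1, -265.5, 133.6]
eef_rot: [-3.141, 0.001, -0.019]
wrist_force: [1.0, 1.0, -4.5]
finger_gap: 63.9
```

Request:
send_rows(series=[[[0.5,0,0,20,0],[0.5,0,0,30,0],[0.5,0,0,30,0],[0.5,0,0,30,0]]])

```text
clock: 7.3
eef_pos: [509.7, -262.4, 104.7]
eef_rot: [-3.141, 0.0, -0.016]
wrist_force: [0.3, 0.2, -2.5]
finger_gap: 64.0
```

```bash
cat > m3.py <<'E'
from h import *
import sys
q=manip.camera("scene");cv2.imwrite("pics/s2.png",cv2.resize(q["img"][60:260,120:400,::-1],(800,571),interpolation=cv2.INTER_CUBIC))
z=manip.read_state()["eef_pos"][2]-55.4+110
print("z",z,blob(q,(150,60,130,120),lambda h,s,v:(s>120)&(h>45)&(h<80),z))
go(508.9,-264.7,81.4,-0.017)
E
python3 m3.py
```

```text
z 159.8250530917329 (array([ 513.9, -263.3]), array([ 513.6, -263. ], dtype=float32), array([15.1,  7.1]), -85.1, 21)
pos [ 509.9 -262.6  105.2] yaw -0.016 clk 7.35 gap 63.6 F [-0.1  0.1 -4.5] -> d [-1.   2.1 23.8] roll 0.04
```

View pics/s2.png

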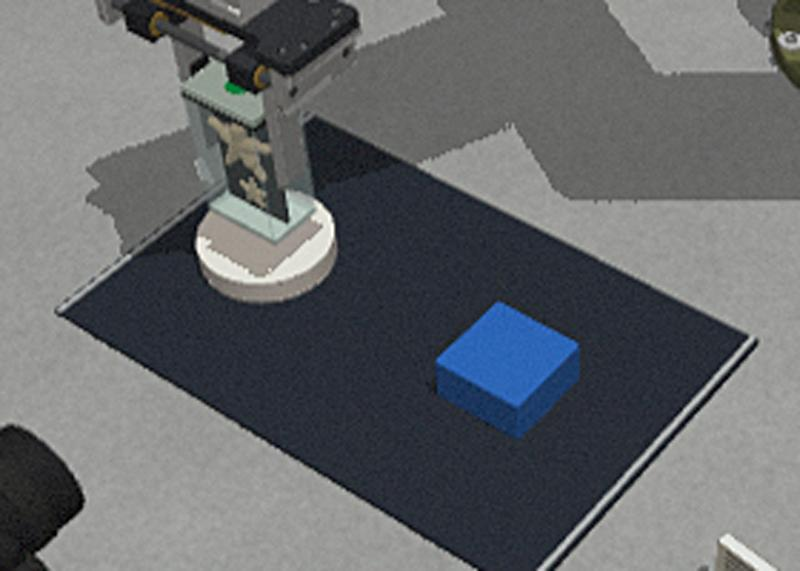

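The jar hangs upright about 24 mm above the white riser, star towards the record camera. Lower gently.

Request:
send_rows(series=[[[0.5,-0.5,1.5,8,0],[0.5,-0.5,1.5,15,0],[0.5,-0.5,1.5,19,0],[0.5,-0.5,1.5,21,0],[0.5,-0.5,1.5,22,0],[0.5,-0.5,1.5,22.5,0]]])

```text
clock: 7.95
eef_pos: [509.1, -264.5, 82.2]
eef_rot: [3.142, -0.0, -0.017]
wrist_force: [0.0, -0.4, -4.3]
finger_gap: 63.9
```

```bash
python3 m3.py
```

```text
z 136.7690833966397 (array([ 513.1, -267.7]), array([ 513.1, -267.2], dtype=float32), array([14.5,  7.3]), 85.3, 18)
pos [ 509.1 -264.5   82.2] yaw -0.017 clk 8.0 gap 64.0 F [ 0.5  1.4 -4.9] -> d [-0.2  0.2  0.8] roll -0.01
```

Request:
send_rows(series=[[[0.5,0,0,0.4,0],[0.5,0,0,0.8,0],[0.5,0,0,1.2,0],[0.5,0,0,1.5,0],[0.5,0,0,1.5,0]]])

```text
clock: 8.5
eef_pos: [509.2, -264.5, 81.4]
eef_rot: [3.141, -0.001, -0.017]
wrist_force: [-3.3, 1.7, 5.8]
finger_gap: 63.9
```

Request:
send_rows(series=[[[0.72,0,0,0,0],[0.8,0,0,0,0],[0.9,0,0,0,0],[0.9,0,0,0,0],[0.9,0,0,-30,0],[0.9,0,0,-75,0],[0.9,0,0,-120,0],[0.9,0,0,-120,0]]])

```text
clock: 9.3
eef_pos: [510.9, -265.5, 206.9]
eef_rot: [3.137, -0.009, -0.017]
wrist_force: [0.4, -0.0, -0.5]
finger_gap: 84.6
```

```bash
python3 -c "
from h import *
go(425,299,190,-0.017)"
```

```text
pos [ 510.9 -265.5  206.9] yaw -0.017 clk 9.3 gap 84.6 F [ 0.4 -0.  -0.5] -> d [ -95.5 -563.    16.9] roll 0.0
```

Request:
send_rows(series=[[[0.7,-95.5,-563,10,0],[0.7,-95.5,-563,10,0],[0.7,-95.5,-563,10,0],[0.7,-95.5,-563,10,0],[0.7,-95.5,-563,10,0],[0.7,-95.5,-563,10,0],[0.7,-95.5,-563,10,0],[0.7,-95.5,-563,10,0],[0.7,-95.5,-563,10,0],[0.7,-95.5,-563,10,0]]])

```text
clock: 10.3
eef_pos: [433.1, 231.7, 191.5]
eef_rot: [3.142, -0.0, -0.017]
wrist_force: [1.1, 0.8, 0.8]
finger_gap: 65.8
```

Request:
send_rows(series=[[[0.7,-11,-62,10,0],[0.7,-11,-62,10,0],[0.7,-11,-62,10,0]]])

```text
clock: 10.6
eef_pos: [423.2, 293.1, 180.8]
eef_rot: [3.141, 0.001, -0.014]
wrist_force: [-0.1, 0.3, 0.3]
finger_gap: 65.8
```

```bash
python3 -c "
from h import *
go(425,299,24,-0.017)"
```

```text
pos [423.2 293.1 180.8] yaw -0.014 clk 10.6 gap 65.8 F [-0.1  0.3  0.3] -> d [  1.7  -5.9 156.8] roll 0.15
```

Request:
send_rows(series=[[[0.7,1.7,-5.9,40,0],[0.7,1.7,-5.9,85,0],[0.7,1.7,-5.9,130,0],[0.7,1.7,-5.9,150,0],[0.7,1.7,-5.9,156.8,0],[0.7,1.7,-5.9,156.8,0],[0.2,1.7,-5.9,156.8,0],[0.2,1.7,-5.9,156.8,0],[0.2,1.7,-5.9,156.8,0],[0.2,1.7,-5.9,156.8,0]]], newtons=12)

```text
clock: 11.6
eef_pos: [426.0, 298.0, 25.7]
eef_rot: [-3.141, -0.001, -0.017]
wrist_force: [-0.2, -0.4, -0.2]
finger_gap: 37.4
```

Request:
send_rows(series=[[[0.2,0,0,0,0],[0.2,0,0,0,0]]])

```text
clock: 11.8
eef_pos: [426.0, 298.0, 25.6]
eef_rot: [-3.141, -0.001, -0.017]
wrist_force: [-1.2, -0.6, 6.1]
finger_gap: 35.7
```

```bash
python3 - <<'E'
from h import *
go(425,299,24,-0.017)
for n in("top","scene"):
    p=manip.camera(n); b=(170,275,60,50) if n=="top" else (450,195,70,70)
    try: print(n,blob(p,b,lambda h,s,v:(s>120)&(h>45)&(h<80),62))
    except Exception as e: print(n,"hidden")
E
```

```text
pos [426.  298.   25.6] yaw -0.017 clk 11.8 gap 35.7 F [-1.2 -0.6  6.1] -> d [-1.1 -1.   1.6] roll -0.0
top hidden
scene (array([426.3, 296.2]), array([425.9, 296.2], dtype=float32), array([14.3, 11.1]), -54.8, 44)
```

Request:
send_rows(series=[[[0.2,0,0,-30,0],[0.2,0,0,-70,0],[0.2,0,20,-80,0],[0.2,10,60,-80,0],[0.2,20,100,-80,0],[0.2,30,145,-80,0],[0.2,45,190,-80,0],[0.2,60,235,-80,0],[0.2,75,280,-80,0],[0.2,85,320,-80,0]]])

```text
clock: 12.9
eef_pos: [505.7, -25.8, 105.1]
eef_rot: [3.142, -0.0, -0.018]
wrist_force: [0.6, 0.9, 0.8]
finger_gap: 35.6
```

```bash
python3 -c "
from h import *
go(512.5,-44.5,66.6,-0.017)"
```

```text
pos [505.7 -25.8 105.1] yaw -0.018 clk 12.9 gap 35.6 F [0.6 0.9 0.8] -> d [ 7.2 18.6 38.5] roll -0.03
```

Request:
send_rows(series=[[[0.2,5,14,0,0],[0.2,7,18.6,5,0],[0.2,7,18.6,15,0],[0.2,7,18.6,25,0],[0.2,7,18.6,32,0],[0.2,7,18.6,35,0],[0.2,7,18.6,36,0]]])

```text
clock: 13.6
eef_pos: [511.8, -41.8, 68.6]
eef_rot: [-3.141, 0.001, -0.016]
wrist_force: [0.1, 0.6, -1.8]
finger_gap: 35.9
```

```bash
python3 -c "
from h import *
go(512.5,-44.5,66.6,-0.017)
q=manip.camera('scene');cv2.imwrite('pics/s3.png',cv2.resize(q['img'][60:260,120:400,::-1],(800,571),interpolation=cv2.INTER_CUBIC))"
```

```text
pos [511.8 -41.8  68.6] yaw -0.016 clk 13.6 gap 35.9 F [ 0.1  0.6 -1.8] -> d [0.7 2.7 2. ] roll 0.04
```

View pics/s3.png

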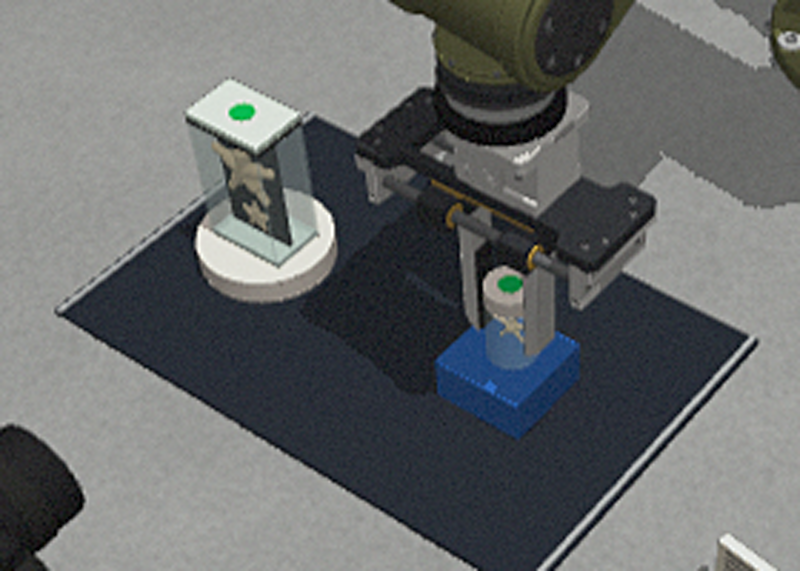

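The jar stands upright mid-riser; the vial is about 2 mm above the blue riser. Shift 2.7 mm and set down.

Request:
send_rows(series=[[[0.2,0.7,2.7,0,0],[0.2,0.7,2.7,0.8,0],[0.2,0.7,2.7,1.4,0],[0.2,0.7,2.7,2,0],[0.2,0.7,2.7,2.3,0],[0.2,0.7,2.7,2.3,0]]])

```text
clock: 14.25
eef_pos: [512.6, -45.0, 66.7]
eef_rot: [-3.142, 0.0, -0.017]
wrist_force: [-0.8, 0.1, -0.7]
finger_gap: 35.7
```

```bash
python3 -c "
from h import *
go(512.5,-44.5,66.6,-0.017)
q=manip.camera('scene');z=103
print('vial',blob(q,(250,120,90,90),lambda h,s,v:(s>120)&(h>45)&(h<80),z))
print('jar',blob(q,(150,60,110,90),lambda h,s,v:(s>120)&(h>45)&(h<80),136))"
```

```text
pos [512.6 -45.   66.7] yaw -0.017 clk 14.25 gap 35.7 F [-0.8  0.1 -0.7] -> d [-0.1 -0.5  0.1] roll -0.01
vial (array([512.1, -46.5]), array([511.5, -47. ], dtype=float32), array([12.9, 12.7]), 36.4, 35)
jar (array([ 508.4, -267.5]), array([ 508.8, -266.5], dtype=float32), array([15.2, 15.1]), 42.0, 40)
```

Request:
send_rows(series=[[[0.2,0,0,0.5,0],[0.2,0,0,0.8,0],[0.42,0,0,0.8,0],[0.5,0,0,0.8,0],[0.65,0,0,0.8,0],[0.65,0,0,0.8,0],[0.65,0,0,-30,0],[0.65,0,0,-75,0],[0.65,0,0,-110,0],[0.65,0,0,-110,0]]])

```text
clock: 15.3
eef_pos: [514.4, -45.3, 181.4]
eef_rot: [3.141, -0.008, -0.017]
wrist_force: [0.1, 0.1, 0.4]
finger_gap: 61.3
```

```bash
python3 -c "
from h import *
go(428,183,120,1.47)"
```

```text
pos [514.4 -45.3 181.4] yaw -0.017 clk 15.3 gap 61.3 F [0.1 0.1 0.4] -> d [ -90.3 -226.8   61.4] roll -85.2
```

Request:
send_rows(series=[[[0.4,-30,-75,0,-8.5],[0.4,-60,-150,0,-17],[0.4,-80,-200,20,-25.5],[0.4,-90.3,-226.8,40,-34],[0.4,-90.3,-226.8,61,-42.5],[0.4,-90.3,-226.8,61,-51],[0.4,-90.3,-226.8,61,-59.5],[0.4,-90.3,-226.8,61,-68],[0.4,-90.3,-226.8,61,-76.5],[0.4,-90.3,-226.8,61,-85.2]]], newtons=15)

```text
clock: 16.3
eef_pos: [425.9, 183.2, 115.0]
eef_rot: [-3.141, 0.0, 1.474]
wrist_force: [0.4, -0.1, 0.5]
finger_gap: 37.2
```

Request:
send_rows(series=[[[0.4,0,0,0,0],[0.4,0,0,0,0]]])

```text
clock: 16.5
eef_pos: [426.1, 183.2, 115.3]
eef_rot: [-3.141, 0.0, 1.463]
wrist_force: [0.1, -0.4, 0.7]
finger_gap: 37.8
```

```bash
python3 -c "
from h import *
go(428,183,10.5,1.47)"
```

```text
pos [426.1 183.2 115.3] yaw 1.463 clk 16.5 gap 37.8 F [ 0.1 -0.4  0.7] -> d [ -0.    1.9 104.8] roll -0.38
```

Request:
send_rows(series=[[[0.4,0,1.9,40,0],[0.4,0,1.9,80,0],[0.4,0,1.9,98,0],[0.4,0,1.9,104.5,0],[0.4,0,1.9,104.5,0],[0.05,0,1.9,104.5,0],[0.05,0,1.9,104.5,0],[0.05,0,1.9,104.5,0],[0.05,0,1.9,104.5,0],[0.05,0,1.9,104.5,0]]])

```text
clock: 17.5
eef_pos: [428.5, 183.2, 12.0]
eef_rot: [3.141, -0.0, 1.468]
wrist_force: [-2.2, -1.0, 7.2]
finger_gap: 13.7
```

```bash
python3 -c "
from h import *
go(510.7,-154.6,60,1.554)"
```

```text
pos [428.5 183.2  12. ] yaw 1.468 clk 17.5 gap 13.7 F [-2.2 -1.   7.2] -> d [-327.6  116.5  -48. ] roll -4.93
```

Request:
send_rows(series=[[[0.05,0,0,-20,0],[0.05,0,0,-60,0],[0.05,0,0,-105,0],[0.05,0,0,-140,0],[0.05,-40,14,-140,0],[0.05,-85,30,-140,0],[0.05,-130,46,-140,-2],[0.05,-175,62,-140,-3],[0.05,-220,78,-140,-4],[0.05,-265,94,-140,-4.9]]])

```text
clock: 18.5
eef_pos: [494.5, -92.2, 151.5]
eef_rot: [3.141, 0.0, 1.554]
wrist_force: [1.2, 0.2, -0.2]
finger_gap: 13.4
```

Request:
send_rows(series=[[[0.05,-45,11,0,0],[0.05,-62,17,0,0],[0.05,-62,17,0,0]]])

```text
clock: 18.8
eef_pos: [510.5, -154.1, 151.0]
eef_rot: [-3.141, -0.0, 1.551]
wrist_force: [0.4, -0.1, -0.6]
finger_gap: 13.8
```

```bash
python3 -c "
from h import *
go(511.2,-154.6,18,1.554)"
```

```text
pos [ 510.5 -154.1  151. ] yaw 1.551 clk 18.8 gap 13.8 F [ 0.4 -0.1 -0.6] -> d [ -0.5   0.7 133. ] roll -0.19
```

Request:
send_rows(series=[[[0.05,-0.5,0.7,40,-0.2],[0.05,-0.5,0.7,80,-0.2],[0.05,-0.5,0.7,110,-0.2],[0.05,-0.5,0.7,123,-0.2],[0.05,-0.5,0.7,123,-0.2]]])

```text
clock: 19.3
eef_pos: [510.5, -151.7, 27.4]
eef_rot: [-3.139, -0.001, 1.558]
wrist_force: [-0.2, -0.6, -0.7]
finger_gap: 13.5
```

```bash
cat > m4.py <<'E'
from h import *
import sys
go(511.2,-154.6,18,1.554)
q=manip.camera('scene');cv2.imwrite('pics/s4.png',cv2.resize(q['img'][100:250,150:350,::-1],(800,600),interpolation=cv2.INTER_CUBIC))
z=manip.read_state()["eef_pos"][2]-2
print("expected end px, crop:",(px(q,[[511.2,-184.6-1.8,z],[511.2,-124.6-1.8,z]])-[150,100])*4)
E
python3 m4.py
```

```text
pos [ 510.5 -151.7   27.4] yaw 1.558 clk 19.3 gap 13.5 F [-0.2 -0.6 -0.7] -> d [-2.9  0.8  9.4] roll 0.23
expected end px, crop: [[367.56068448 231.95580202]
 [461.52675889 281.705029  ]]
```

View pics/s4.png

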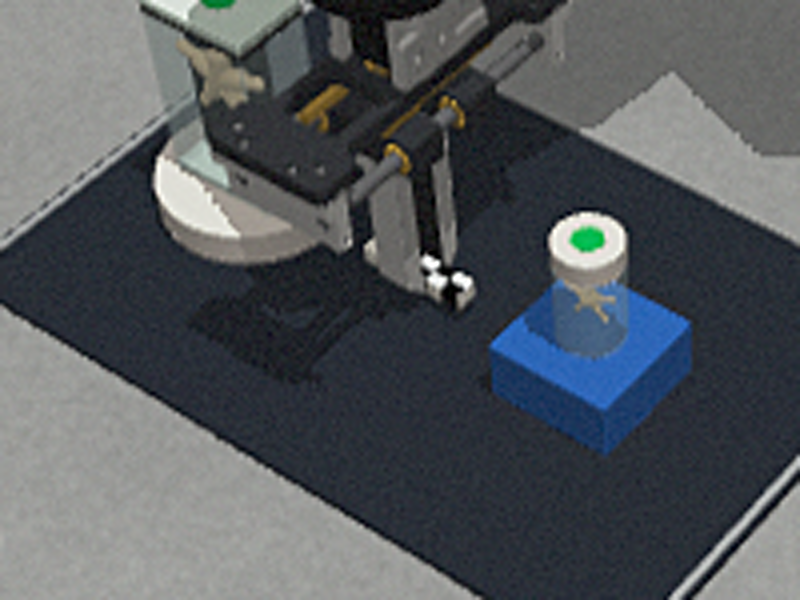

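The bar hangs level in the gap, its end at crop (465,288), within 3 mm of the wanted line. Vial upright mid-blue-riser. Set the bar down.

Request:
send_rows(series=[[[0.05,-2.7,0.8,5,0.2],[0.05,-2.7,0.8,7.5,0.2],[0.05,-2.7,0.8,9,0.2],[0.05,-2.7,0.8,9.6,0.2],[0.05,-2.7,0.8,9.8,0.2]]])

```text
clock: 19.85
eef_pos: [511.9, -155.7, 18.6]
eef_rot: [3.141, 0.0, 1.553]
wrist_force: [0.1, -0.2, -0.5]
finger_gap: 13.9
```

```bash
python3 -c "
from h import *
go(511.2,-154.6,18,1.554)"
```

```text
pos [ 511.9 -155.7   18.6] yaw 1.553 clk 19.85 gap 13.9 F [ 0.1 -0.2 -0.5] -> d [ 1.1 -0.7  0.6] roll -0.03
```

Request:
send_rows(series=[[[0.05,0.8,-0.3,0,0],[0.05,0.8,-0.3,0.5,0],[0.05,0.8,-0.3,0.9,0],[0.05,0.8,-0.3,0.9,0],[0.2,0.8,-0.3,0.9,0],[0.35,0.8,-0.3,0.9,0],[0.35,0.8,-0.3,0.9,0],[0.35,0.8,-0.3,-35,0],[0.35,0.8,-0.3,-80,0],[0.35,0.8,-0.3,-130,0]]])

```text
clock: 20.85
eef_pos: [510.9, -154.6, 149.3]
eef_rot: [-3.14, -0.001, 1.554]
wrist_force: [-0.2, -0.2, 0.1]
finger_gap: 33.0
```

```bash
python3 -c "
from h import *
go(547,298,160,1.571+0.276)"
```

```text
pos [ 510.9 -154.6  149.3] yaw 1.554 clk 20.85 gap 33.0 F [-0.2 -0.2  0.1] -> d [453.2  28.3 -10.7] roll -16.81
```

Request:
send_rows(series=[[[0.42,45,3,-10,0],[0.42,90,6,-10,-4],[0.42,135,8,-10,-8],[0.42,180,11,-10,-12],[0.42,225,14,-10,-16.8],[0.42,270,17,-10,-16.8],[0.42,315,20,-10,-16.8],[0.42,360,22.5,-10,-16.8],[0.42,405,25.5,-10,-16.8],[0.42,453,28.3,-10,-16.8]]])

```text
clock: 21.85
eef_pos: [547.5, 299.3, 158.4]
eef_rot: [-3.142, 0.0, 1.846]
wrist_force: [0.3, -0.3, 1.0]
finger_gap: 39.3
```

Request:
send_rows(series=[[[0.42,0,0,20,0],[0.42,0,0,50,0],[0.42,0,0,50,0]]])

```text
clock: 22.15
eef_pos: [545.8, 297.1, 104.6]
eef_rot: [-3.135, 0.001, 1.847]
wrist_force: [-0.1, -0.6, 0.4]
finger_gap: 40.0
```

```bash
python3 -c "
from h import *
go(547.3,298,31,1.571+0.276)
q=manip.camera('scene');cv2.imwrite('pics/s5.png',cv2.resize(q['img'][190:370,340:580,::-1],(800,600),interpolation=cv2.INTER_CUBIC))"
```

```text
pos [545.8 297.1 104.6] yaw 1.847 clk 22.15 gap 40.0 F [-0.1 -0.6  0.4] -> d [ 0.5  1.7 73.6] roll 0.02
```

View pics/s5.png

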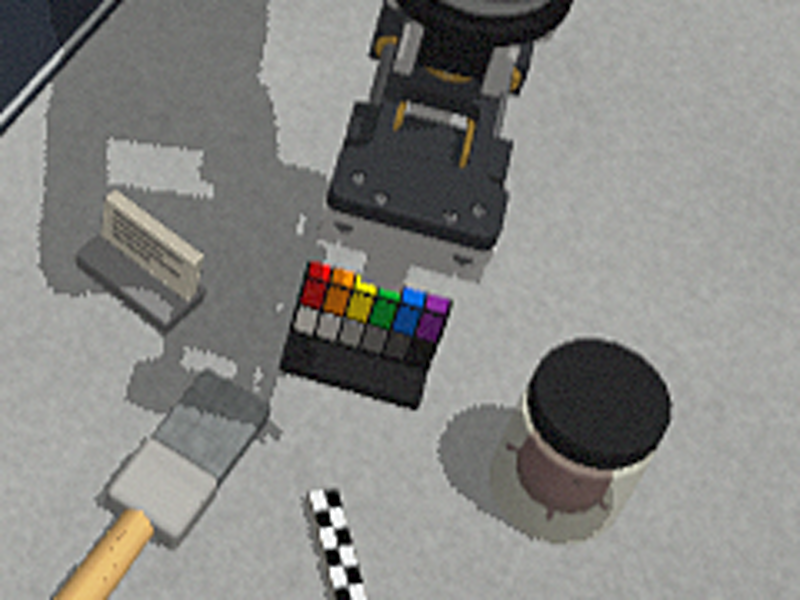

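Gripper is centred behind and above the chart panel, clear of brush and urchin. Descend and grip.

Request:
send_rows(series=[[[0.42,0.5,1.7,30,0],[0.42,0.5,1.7,55,0],[0.42,0.5,1.7,70,0],[0.42,0.5,1.7,73.5,0],[0.42,0.5,1.7,73.5,0],[0.05,0.5,1.7,73.5,0],[0.05,0.5,1.7,73.5,0],[0.05,0.5,1.7,73.5,0],[0.05,0.5,1.7,73.5,0],[0.05,0.5,1.7,73.5,0]]], newtons=20)

```text
clock: 23.2
eef_pos: [549.2, 298.6, 35.4]
eef_rot: [3.141, -0.0, 1.847]
wrist_force: [-1.4, -0.6, 4.2]
finger_gap: 10.0
```

```bash
python3 -c "
from h import *
go(446,-153.5,150,1.554)"
```

```text
pos [549.2 298.6  35.4] yaw 1.847 clk 23.2 gap 10.0 F [-1.4 -0.6  4.2] -> d [-406.8 -222.5 -114.6] roll 16.77
```

Request:
send_rows(series=[[[0.05,0,0,-15,0],[0.05,0,0,-55,0],[0.05,0,0,-100,0],[0.05,0,0,-125,0],[0.05,-35,-19,-125,2],[0.05,-75,-41,-125,5],[0.05,-115,-63,-125,9],[0.05,-155,-85,-125,13],[0.05,-195,-107,-125,16.8],[0.05,-237,-130,-125,16.8]]])

```text
clock: 24.2
eef_pos: [488.0, 33.6, 161.0]
eef_rot: [3.14, 0.0, 1.552]
wrist_force: [1.0, -0.2, -1.4]
finger_gap: 10.2
```

```bash
python3 -c "
from h import *
go(446,-153.5,150,1.554)"
```

```text
pos [488.   33.6 161. ] yaw 1.552 clk 24.2 gap 10.2 F [ 1.  -0.2 -1.4] -> d [-187.8  -38.4   11. ] roll -0.14
```

Request:
send_rows(series=[[[0.05,-40,-15,0,0],[0.05,-85,-25,0,0],[0.05,-130,-33,0,0],[0.05,-170,-38,0,0],[0.05,-187.8,-38.4,10,0],[0.05,-187.8,-38.4,50,0],[0.05,-187.8,-38.4,85,0],[0.05,-187.8,-38.4,105,0],[0.05,-187.8,-38.4,110,0],[0.05,-187.8,-38.4,110,0]]])

```text
clock: 25.2
eef_pos: [447.2, -152.1, 50.5]
eef_rot: [-3.142, -0.0, 1.554]
wrist_force: [-0.2, 0.4, 0.2]
finger_gap: 9.5
```

```bash
python3 - <<'E'
from h import *
go(446,-153.5,41.4,1.554)
q=manip.camera('scene');cv2.imwrite('pics/s6.png',cv2.resize(q['img'][90:240,150:350,::-1],(800,600),interpolation=cv2.INTER_CUBIC))
z=manip.read_state()["eef_pos"][2]-35.4
print("front foot edge",(px(q,[[446+24,-153.5-36-1.8,z],[446+24,-153.5+36-1.8,z]])-[150,90])*4)
print("bar ends top, front edge",(px(q,[[510.7+7,-154.6-30-1.8,16],[511+7,-154.6+30-1.8,16]])-[150,90])*4)
E
```

```text
pos [ 447.2 -152.1   50.5] yaw 1.554 clk 25.2 gap 9.5 F [-0.2  0.4  0.2] -> d [-1.4 -1.2  9.1] roll -0.02
front foot edge [[414.20372865 237.38924893]
 [525.34895754 294.94770334]]
bar ends top, front edge [[361.51620436 294.96081503]
 [454.56107526 345.26676925]]
```

View pics/s6.png

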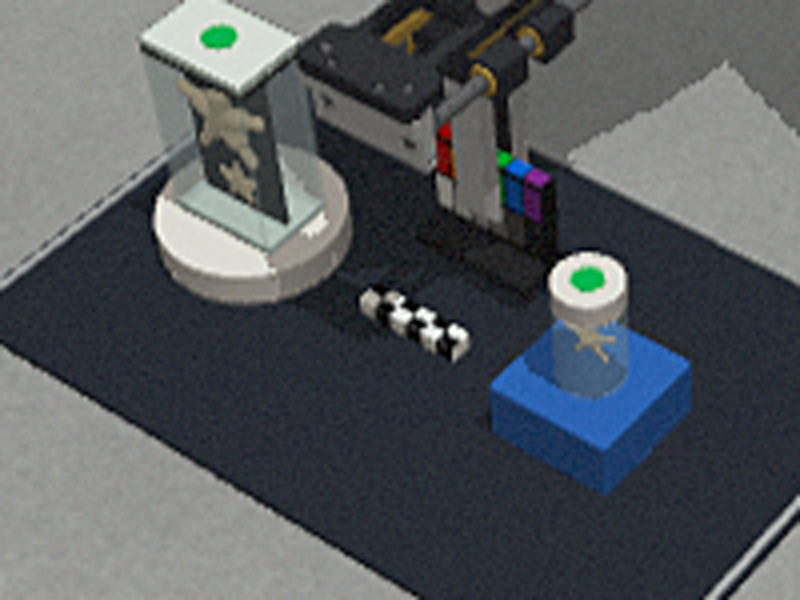

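The bar's ends sit at the expected crop pixels (361,296) and (455,345). The chart's foot is at (416,240) to (528,298), within 1–2 mm of the aim. Lower the chart.

Request:
send_rows(series=[[[0.05,-1.2,-1,4,0],[0.05,-1.2,-1,7,0],[0.05,-1.2,-1,8.5,0],[0.05,-1.2,-1,9,0],[0.05,-1.2,-1,9,0]]])

```text
clock: 25.75
eef_pos: [446.1, -153.3, 41.3]
eef_rot: [3.141, 0.0, 1.554]
wrist_force: [-2.3, 0.3, 3.2]
finger_gap: 10.2
```

```bash
python3 -c "
from h import *
go(446,-153.5,41.4,1.554)"
```

```text
pos [ 446.1 -153.3   41.3] yaw 1.554 clk 25.75 gap 10.2 F [-2.3  0.3  3.2] -> d [-0.2 -0.1 -0.1] roll -0.03
```

Request:
send_rows(series=[[[0.15,0,0,0,0],[0.3,0,0,0,0],[0.35,0,0,0,0],[0.35,0,0,0,0],[0.35,0,0,-30,0],[0.35,0,0,-75,0],[0.35,0,0,-120,0],[0.35,0,0,-145,0],[0.6,0,0,-145,0]]])

```text
clock: 26.65
eef_pos: [447.2, -153.7, 189.4]
eef_rot: [3.136, 0.002, 1.554]
wrist_force: [-0.6, -0.4, 0.0]
finger_gap: 38.0
```

```bash
python3 -c "
from h import *
go(568,184.6,160,-0.157)"
```

```text
pos [ 447.2 -153.7  189.4] yaw 1.554 clk 26.65 gap 38.0 F [-0.6 -0.4  0. ] -> d [340.4 114.9  29.4] roll 98.01
```

Request:
send_rows(series=[[[0.82,40,13.5,0,8.5],[0.82,80,27,0,17],[0.82,120,40.5,0,25.5],[0.82,160,54,0,34],[0.82,200,67.5,0,42.5],[0.82,240,81,0,51],[0.82,280,94.5,0,59.5],[0.82,320,108,0,68],[0.82,340.4,114.9,0,76.5],[0.82,340.4,114.9,0,85]]])

```text
clock: 27.65
eef_pos: [566.6, 187.7, 184.0]
eef_rot: [-3.142, 0.002, 0.129]
wrist_force: [-1.0, -0.9, 0.5]
finger_gap: 77.1
```

```bash
python3 -c "
from h import *
go(568.3,184.7,110,-0.157)"
```

```text
pos [566.6 187.7 184. ] yaw 0.129 clk 27.65 gap 77.1 F [-1.  -0.9  0.5] -> d [ 1.3  3.2 74. ] roll 16.37
```

Request:
send_rows(series=[[[0.82,0,0,20,8],[0.82,0,0,50,13],[0.82,0,0,70,13],[0.82,0,0,70,13]]])

```text
clock: 28.05
eef_pos: [565.0, 184.7, 112.1]
eef_rot: [3.139, 0.006, -0.095]
wrist_force: [-0.2, 0.3, 0.5]
finger_gap: 76.9
```

```bash
python3 -c "
from h import *
go(568.3,184.7,28,-0.157)
q=manip.camera('scene');cv2.imwrite('pics/s7.png',cv2.resize(q['img'][190:340,310:510,::-1],(800,600),interpolation=cv2.INTER_CUBIC))"
```

```text
pos [565.  184.7 112.1] yaw -0.095 clk 28.05 gap 76.9 F [-0.2  0.3  0.5] -> d [ 3.3 -0.3 84.1] roll 3.56
```

View pics/s7.png

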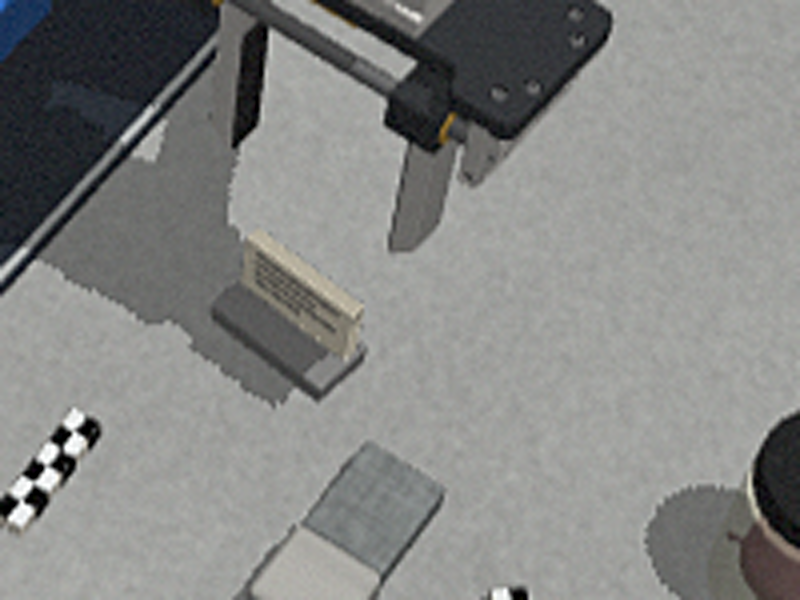

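The fingers straddle the label plate and the brush is clear. Let it settle before the final descent.

Request:
send_rows(series=[[[0.82,0,0,0,0],[0.82,0,0,0,0],[0.82,0,0,0,0]]])

```text
clock: 28.4
eef_pos: [567.1, 185.2, 116.9]
eef_rot: [-3.141, -0.001, -0.095]
wrist_force: [0.5, -0.0, 0.1]
finger_gap: 76.8
```

```bash
python3 -c "
from h import *
go(568.3,184.7,28,-0.157)"
```

```text
pos [567.1 185.2 116.9] yaw -0.095 clk 28.4 gap 76.8 F [ 0.5 -0.   0.1] -> d [ 1.3  0.4 88.9] roll 3.56
```

Request:
send_rows(series=[[[0.82,1.3,0.4,40,3.6],[0.82,1.3,0.4,70,3.6],[0.82,1.3,0.4,85,3.6],[0.82,1.3,0.4,88.5,3.6],[0.82,1.3,0.4,88.5,3.6],[0.5,1.3,0.4,88.5,3.6],[0.5,1.3,0.4,88.5,3.6],[0.5,1.3,0.4,88.5,3.6],[0.5,1.3,0.4,88.5,3.6],[0.5,1.3,0.4,88.5,3.6]]], newtons=15)

```text
clock: 29.4
eef_pos: [568.6, 184.7, 28.6]
eef_rot: [-3.141, -0.002, -0.158]
wrist_force: [-0.9, -0.4, 6.8]
finger_gap: 59.7
```

```bash
python3 -c "
from h import *
go(599,-266.2,150,-0.017)"
```

```text
pos [568.6 184.7  28.6] yaw -0.158 clk 29.4 gap 59.7 F [-0.9 -0.4  6.8] -> d [ 100.9  440.6 -121.4] roll -8.06
```

Request:
send_rows(series=[[[0.5,0,0,-15,0],[0.5,0,0,-50,0],[0.5,5,15,-80,0],[0.5,13,55,-80,0],[0.5,22,100,-80,-2],[0.5,32,145,-80,-4],[0.5,43,190,-80,-6],[0.5,54,235,-80,-8],[0.5,65,280,-80,-8],[0.5,75,325,-80,-8]]])

```text
clock: 30.4
eef_pos: [591.0, -150.1, 108.7]
eef_rot: [3.141, -0.001, -0.018]
wrist_force: [-0.1, 1.6, -1.3]
finger_gap: 59.7
```

Request:
send_rows(series=[[[0.5,9,45,0,0],[0.5,10,80,0,0],[0.5,10,105,0,0],[0.5,10,112,20,0],[0.5,10,112,45,0],[0.5,10,112,60,0],[0.5,10,112,60,0],[0.5,10,112,60,0]]])

```text
clock: 31.2
eef_pos: [599.4, -260.2, 48.6]
eef_rot: [3.141, -0.001, -0.018]
wrist_force: [0.0, 0.1, 0.1]
finger_gap: 59.7
```

```bash
cat > m5.py <<'E'
from h import *
go(599,-266.2,34.6,-0.017)
q=manip.camera('scene');cv2.imwrite('pics/s8.png',cv2.resize(q['img'][90:270,80:320,::-1],(800,600),interpolation=cv2.INTER_CUBIC))
s=manip.read_state();z=s["eef_pos"][2]-28.6;x,y=s["eef_pos"][:2]
print("front foot edge if centred in grip",(px(q,[[x+22,y-32-1.8,z],[x+22,y+32-1.8,z],[x,y+30-1.8,z+46]])-[80,90])*10/3)
E
python3 m5.py
```

```text
pos [ 599.4 -260.2   48.6] yaw -0.018 clk 31.2 gap 59.7 F [0.  0.1 0.1] -> d [-0.3  6.  14. ] roll -0.04
front foot edge if centred in grip [[281.26365002 267.81188811]
 [360.70643834 313.43272167]
 [370.39944894 233.52225252]]
```

View pics/s8.png

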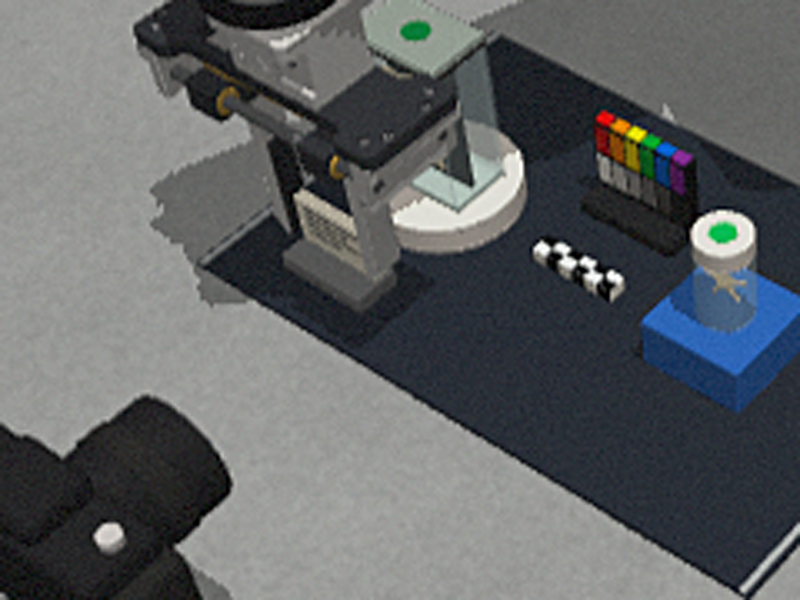

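The label's foot is where expected ((285,268) to (362,310)) and still 6 mm off in y. Correct and lower.

Request:
send_rows(series=[[[0.5,-0.3,4,3,0],[0.5,-0.3,5.8,8,0],[0.5,-0.3,5.8,11,0],[0.5,-0.3,5.8,12,0],[0.5,-0.3,5.8,12,0],[0.5,-0.3,5.8,12,0]]])

```text
clock: 31.85
eef_pos: [598.7, -266.0, 35.5]
eef_rot: [-3.142, -0.0, -0.018]
wrist_force: [0.2, 0.2, -1.0]
finger_gap: 59.9
```

```bash
python3 -c "
from h import *
go(599,-266.2,34.6,-0.017)"
```

```text
pos [ 598.7 -266.    35.5] yaw -0.018 clk 31.85 gap 59.9 F [ 0.2  0.2 -1. ] -> d [0.3 0.2 0.9] roll -0.06
```

Request:
send_rows(series=[[[0.5,0.2,0.2,0.6,0],[0.5,0.2,0.2,1.1,0],[0.5,0.2,0.2,1.1,0],[0.68,0.2,0.2,1.1,0],[0.78,0.2,0.2,1.1,0],[0.78,0.2,0.2,1.1,0],[0.78,0.2,0.2,-30,0],[0.78,0.2,0.2,-75,0],[0.78,0.2,0.2,-120,0],[0.78,0.2,0.2,-160,0]]])

```text
clock: 32.85
eef_pos: [598.8, -266.3, 197.9]
eef_rot: [3.141, -0.001, -0.018]
wrist_force: [-0.7, 0.1, 0.1]
finger_gap: 73.3
```

```bash
python3 -c "
from h import *
go(330,150,260,-0.017)"
```

```text
pos [ 598.8 -266.3  197.9] yaw -0.018 clk 32.85 gap 73.3 F [-0.7  0.1  0.1] -> d [-276.3 -411.3  -62.1] roll -0.06
```

Request:
send_rows(series=[[[0.78,-276,-411,-62,0],[0.78,-276,-411,-62,0],[0.78,-276,-411,-62,0],[0.78,-276,-411,-62,0],[0.78,-276,-411,-62,0],[0.78,-276,-411,-62,0],[0.78,-276,-411,-62,0],[0.78,-276,-411,-62,0],[0.78,-276,-411,-62,0],[0.78,-276,-411,-62,0]]])

```text
clock: 33.85
eef_pos: [328.8, 150.9, 258.0]
eef_rot: [-3.141, -0.001, -0.019]
wrist_force: [0.7, 0.4, 0.3]
finger_gap: 73.6
```

```bash
cat > m6.py <<'E'
from h import *
p=manip.camera("top");q=manip.camera("scene")
cv2.imwrite("pics/s9.png",cv2.resize(q["img"][60:345,60:440,::-1],(800,600),interpolation=cv2.INTER_CUBIC))
cv2.imwrite("pics/t9.png",cv2.resize(p["img"][175:340,300:520,::-1],(800,600),interpolation=cv2.INTER_CUBIC))
G=lambda h,s,v:(s>120)&(h>45)&(h<80)
def t(n,*a):
    try: print(n,blob(*a))
    except Exception as e: print(n,e)
t("T jar dot",p,(430,225,75,75),G,136); t("T vial dot",p,(340,235,50,50),G,103)
t("T jar lid",p,(435,235,55,45),lambda h,s,v:((v>150)&(s<40))|G(h,s,v),136)
t("T blue",p,(330,225,65,70),lambda h,s,v:(s>130)&(v>80)&(h>95)&(h<125),41)
t("T bar",p,(390,240,50,40),lambda h,s,v:v>90,16)
t("T chart",p,(385,260,60,50),lambda h,s,v:(s>110)&(v>90),68,False)
t("T label",p,(430,195,65,36),lambda h,s,v:v>150,52)
t("T urchin",p,(120,215,55,45),lambda h,s,v:v<50,90)
t("S jar dot",q,(150,60,110,110),G,136); t("S vial dot",q,(250,120,90,90),G,103)
for n in("brush","urchin_jar"): print(n,[(d["rect"],round(d["conf"],2)) for d in manip.find_in(n,p)][:1])
E
python3 m6.py
```

```text
T jar dot (array([ 508.7, -262.6]), array([ 508.7, -262.4], dtype=float32), array([13.8, 13.7]), -89.5, 53)
T vial dot (array([511.3, -42.6]), array([511.3, -42.4], dtype=float32), array([12.9, 11.4]), -44.7, 38)
T jar lid (array([ 511.4, -235.3]), array([ 509.6, -238.2], dtype=float32), array([92.3, 74.2]), -89.5, 1260)
T blue (array([511.8, -42.3]), array([510.8, -41. ], dtype=float32), array([70.6, 70.2]), 0.1, 825)
T bar (array([ 513.5, -152.1]), array([ 512.6, -152.6], dtype=float32), array([61. , 15.2]), -89.5, 127)
T chart (array([ 447.7, -152. ]), array([ 447.2, -151.9], dtype=float32), array([68.4, 10.3]), -89.5, 172)
T label (array([ 598. , -263.5]), array([ 598. , -263.3], dtype=float32), array([57.2,  6.4]), -89.5, 98)
T urchin (array([558.6, 412.5]), array([558.8, 412.3], dtype=float32), array([61.5, 57.4]), -89.5, 701)
S jar dot (array([ 508.4, -267.5]), array([ 508.6, -266.5], dtype=float32), array([15.2, 15.1]), 42.0, 39)
S vial dot (array([ 487.4, -118. ]), array([ 486.4, -118.2], dtype=float32), array([35.4, 11.2]), 27.2, 58)
brush [([213.1, 140.6, 18.1, 78.2], 0.56)]
urchin_jar [([124.9, 220.7, 41.5, 34.1], 0.93)]
```

View pics/t9.png

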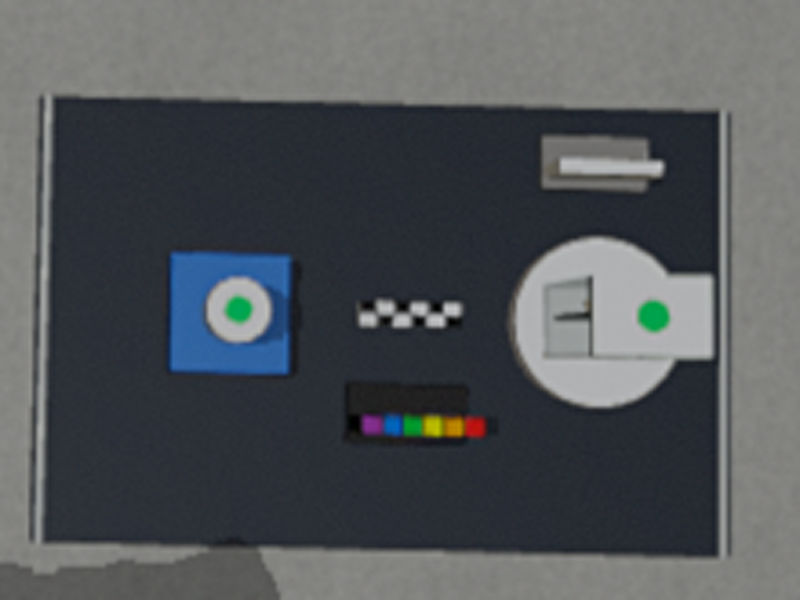

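View pics/s9.png

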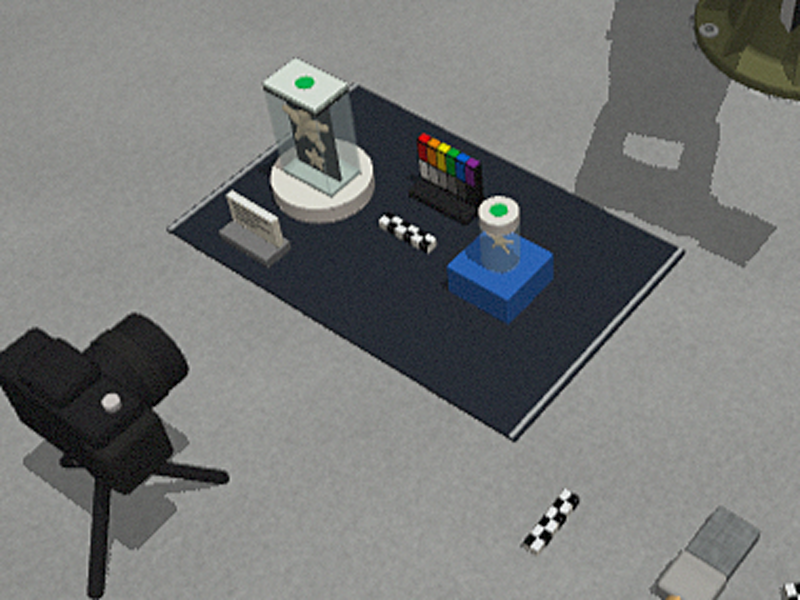

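Both views show everything in place, upright and facing the camera. The top view puts the bar about 2–3 mm forward of the riser line, so I'll cross-check with the second camera.

```bash
python3 - <<'E'
from h import *
from scipy.optimize import least_squares
p=manip.camera("top");q=manip.camera("scene")
def edgefit(c,n,box):
    # match rendered checker-free bar box hull against bright pixels: centroid of white pixels hull
    x,y,ww,hh=box; v=cv2.cvtColor(c["img"][y:y+hh,x:x+ww],cv2.COLOR_RGB2GRAY); m=(v>85).astype(np.uint8)
    k,l,s,_=cv2.connectedComponentsWithStats(m,connectivity=8); m=np.isin(l,[i for i in range(1,k) if s[i,4]>3 and s[i,0]>0 and s[i,1]>0 and s[i,0]+s[i,2]<ww and s[i,1]+s[i,3]<hh])
    b,a=np.nonzero(m); H=cv2.convexHull(np.c_[a+x,b+y].astype(np.int32)); 
    mom=cv2.moments(H); cen=np.array([mom["m10"],mom["m01"]])/mom["m00"]
    def res(t):
        B=[[t[0]+i*7+j*30*.017,t[1]+j*30-i*7*.017,z] for i in(-1,1) for j in(-1,1) for z in(6,16)]
        h=cv2.convexHull(px(c,B).astype(np.float32)); M=cv2.moments(h); return np.array([M["m10"],M["m01"]])/M["m00"]-cen
    print(n,least_squares(res,[511,-154]).x.round(1),cv2.boundingRect(H))
edgefit(p,"top",(392,245,42,30)); edgefit(q,"scene",(236,155,36,28))
for n,b,T in (("scene",(250,140,90,90),0),("top",(330,225,65,70),0)):
    pass
E
```

```text
top [ 511. -154.] (398, 257, 29, 8)
scene [ 513.1 -154. ] (240, 162, 27, 19)
```

```bash
python3 - <<'E'
from h import *
from scipy.optimize import minimize
p=manip.camera("top");q=manip.camera("scene")
for c,n,(x,y,ww,hh) in ((p,"top",(392,248,42,26)),(q,"scene",(238,158,32,26))):
    g=cv2.cvtColor(c["img"],cv2.COLOR_RGB2GRAY).astype(float)
    # render the checker as 2x6 fields on the top face; correlate with the picture
    def cost(t,sgn):
        i=np.linspace(-6.5,6.5,14); j=np.linspace(-29.5,29.5,60); I,J=np.meshgrid(i,j,indexing="ij"); yw=t[2]
        X=t[0]+I*np.cos(yw)-J*np.sin(yw); Y=t[1]+I*np.sin(yw)+J*np.cos(yw)
        uv=px(c,np.c_[X.ravel(),Y.ravel(),np.full(X.size,16)]).astype(np.float32)
        s=cv2.remap(cv2.GaussianBlur(g,(0,0),.5).astype(np.float32),uv[:,:1],uv[:,1:],cv2.INTER_LINEAR).ravel()
        k=(((J+30)//10+(I>0))%2).ravel()*2-1
        return -sgn*np.corrcoef(s,k)[0,1]
    best=min((minimize(cost,[x0,y0,-.017],args=(sg,),method="Nelder-Mead",options=dict(initial_simplex=[[x0,y0,-.017],[x0+3,y0,-.017],[x0,y0+3,-.017],[x0,y0,.05]])) for sg in(-1,1) for x0 in(509,513) for y0 in(-152,-156)),key=lambda r:r.fun)
    print(n,best.x.round(3),best.fun.round(3))
# blue riser centre from scene and top is (512.9,-46.6)/(511.8,-42.3), round (509,-267)/(508,-262.4)
print(manip.read_state()["clock"])
E
```

```text
top [ 5.12456e+02 -1.52965e+02 -1.60000e-02] -0.842
scene [ 5.13066e+02 -1.57555e+02 -1.80000e-02] -0.859
34.25
```

```bash
python3 -c "
from cell import manip
print(manip.sign_off())"
```

```text
the job is handed in; nothing more can be done
None
```

The photograph is set up and handed in at about 34 s of the 128 s allowed. I placed the things in the order asked: star jar, vial, scale bar (the look-alike nearest the base), colour chart, label holder. The arm was clear of everything at the end.

Last checks, mostly from the top camera:
- **Specimens:** the jar and vial are within about 1 mm of the middle of their risers. Both are upright, and the star faces the camera.
- **Scale bar:** it is midway between the risers to within 1 mm and lined up in angle. Both cameras put it about 2 mm forward of the line between the risers. I judged that small enough and did not nudge it.
- **Colour chart:** it stands about 65 mm behind the bar, on the bar's centreline to within 1 mm and square to the camera.
- **Label holder:** it stands about 90 mm in front of the middle of the round riser, centred within 1 mm and square to the camera.
- **Bystanders:** the urchin jar reads at the same position as at the start. The brush reads within about 1 pixel, apart from a slightly narrower outline (low confidence).

Two readings disagreed or failed:
- The two cameras differ by a steady 4 mm or so in y. I used the mean, and the y positions where the jaws gripped the jar and vial fitted it.
- The final second-camera reading of the vial's dot failed because it picked up the chart's green patch. An earlier reading from that camera, with the vial resting on the riser, showed it centred.

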